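# Knock a tight nozzle bushing out of the depositor deck for washing

### The job

Use the knock-out hook to poke the black bushing up out of its well from below, through the off-centre access hole under the deck, so that it stands well proud; feel for the hole gently and do not force the hook against the deck. Then stand the hook back upright on the bench, clear of the deck, and lift the bushing out and set it upright in the empty steel wash tray without dropping it. Leave the gift box, the jar and the scraper alone.

Things in the scene. Friction and masses are not known exactly. Their poses are not given: they have to be found in the camera images.
- deck: Fixed stand with a level aluminium deck plate, 100 mm wide (y), x from -40 mm (open front edge) to +75 mm, z 72 to 96 mm. It is carried only by a pedestal at x +43 to +73 mm (its foot plate, 8 mm high, x +30 to +95 mm); otherwise the space below is open. x points from the front edge to the pedestal, z up; origin at bench height, straight below the centre of the bushing's well.
- well (a point): Centre of the mouth of the well, at the deck's top. The well is a round hole, 31.6 mm wide, right through the 24 mm deck plate. Four small spring plungers in its wall, 5.5 mm below the top, grip the bushing. Axes as the deck's.
- well_floor (a point): On the well's axis at the underside (30 mm below the deck's top) of a fixed steel floor plate, 6 mm thick, 44 mm square, clamped under the deck at any turn. Its access hole, 12.5 mm wide, is off centre: its middle lies 5.5 mm from the well's axis, in any direction: feel for it. A pin off the hole stops at this height. Over 25 N between hook and deck or floor plate does damage.
- bushing: Black plastic plug, 30 mm in diameter, 24 mm high, small dimple on top; origin at the centre of its underside, z up; about 60 g. Starts on the floor plate, top flush with the deck. It takes some 3 to 15 N to push up (most when pushed off-centre) and stays at the height where it is left. It must be pushed up 9 mm or more (12 to 14 is good); beyond 17 mm the plungers lose it and it may drop back.
- hook: C-shaped steel knock-out hook standing on its foot, about 280 g, heaviest in the handle. Origin at the foot's underside, straight below pin and handle; x points from the spine to the pin (the open side of the C), z up. Foot x -76 to +24 mm, 44 mm wide, 10 mm thick. Spine x -68 to -56 mm, 18 mm wide. Upper arm x -68 to +15 mm, z 102 to 112 mm. The deck plate goes into the mouth between pin and arm.
- pin (a point): Tip of the hook's upright pin, 36 mm above the foot's underside; the pin is 8 mm in diameter and stands 26 mm out of the foot. Pressing it against something can tilt the hook a little in the grip, so read it again after a touch. Axes as the hook's.
- grip (a point): Middle of the hook's black handle, 134 mm above the foot's underside and straight above the pin: 30 mm (x) by 18 mm (y) by 44 mm high. Grip it from above across its y.
- tray: Fixed empty square steel wash tray, 130 by 130 mm outside, 22 mm high, walls 4 mm; origin at the centre of its underside, z up. Its inner floor lies 4 mm above the bench.
- giftbox: Bystander: gilt gift tray of sweets, 170 (x) by 120 by 18 mm, origin at the centre of its underside; leave alone.
- jar: Bystander: amber glass jar with steel cap, 68 mm in diameter, 100 mm high, origin at the centre of its underside; leave alone.
- scraper: Bystander: spatula-like scraper lying on the bench beyond the work; leave alone.
There are look-alikes about, which are no part of the job. Leave any blue or turquoise look-alike of the tray alone.

How it is judged:
On the way:
1. the hook, from below, has pushed the bushing at least 9 mm up in its well (z of bushing in the frame of deck between 0.081 and 0.096 m and horizontal distance between bushing and deck below 0.004 m and contact force between hook and bushing above 0.3 N and horizontal distance between hook and deck below 0.02 m), for 0.1 s.
At the end, for the whole second after the job is handed in: The bushing stands upright (within 0.1 rad) at rest on the inner floor of the wash tray; the hook stands upright (within 0.05 rad) at rest on its foot on the bench, touching neither deck nor tray (z of bushing in the frame of tray between 0.001 and 0.007 m and angle between bushing's own z axis and vertical below 0.1 rad and x of bushing in the frame of tray between -0.05 and 0.05 m and y of bushing in the frame of tray between -0.05 and 0.05 m and linear speed of each of bushing, hook below 0.02 m/s and height (world z) of hook between -0.004 and 0.004 m and angle between hook's own z axis and vertical below 0.05 rad and contact force between hook and deck below 0.05 N and contact force between hook and tray below 0.05 N).
It fails at once if the hook is pressed against the deck or its floor plate with more than 25 N (contact force between hook and deck above 25 N).
It fails at once if the bushing is dropped (moves faster than 0.6 m/s without being held) (linear speed of bushing above 0.6 m/s and contact force between the fingers and bushing below 0.1 N).
It fails at once if the hook is knocked over (angle between hook's own z axis and vertical above 0.7 rad).
It fails at once if a bystander is moved by more than 20 mm (distance of any of giftbox, jar, scraper from where it was at the start of the episode above 0.02 m).
It also fails if it takes over 72 s, if anything falls off the work surface, if the arm or the gripper's body presses on something with over 40 N, if the wrist force passes 120 N, or if a joint passes its speed limit or range.

### The arm

A 6-joint arm with a two-finger parallel gripper is mounted at the origin on the work surface. World frame = base frame: x ahead of the robot, y to its left, z up, the work surface at z = 0. Lengths are in m, angles in rad, forces in N, time in s.
With the tool pointing down it reaches from about 0.3 to 0.775 m from the base axis. Payload 14.6 kg.
Tool frame: the origin (TCP) lies at the very end of the fingers, on their centre line; the grasp point (between the pads) lies behind it (tcp_to_grasp is the z of the grasp point in the tool frame, in m); z points along the fingers, y is the direction in which the jaws open and shut (so a half turn about z gives the same grasp; the last joint's range is limited). The gripper opens to 94 mm and grips with 3 to 60 N. Pads are 16 mm wide; open, the fingers measure 119 mm over their backs; the gripper's body (75 mm by 177 mm) begins 78 mm behind the grasp point.
Start: joints at [-1.324, 0.3, 1.521, -0, 1.321, -0.067], TCP at [0.17, -0.523, 0.205] pointing down, gripper open.
Joint ranges: [-3.03, 3.03], [-0.79, 2.21], [0.23, 2.52], [-1.04, 4.18], [0, 3.07], [-2.55, 2.55]. Speed limits (rad/s): [2.22, 2.22, 2.57, 3.14, 3.14, 3.14].

### API

Orientations are given as a unit quaternion [x, y, z, w].
In Python, from workcell import sense, capture, sign_off, tcp_to_grasp gives the robot as it stands.
- The arm moves only by the tool drive_tool, never from a script. Its argument "deltas" is a list of rows, each a list of 7 numbers: the turn, a rotation vector about the tool's x, y, z in rad, then the shift along the tool's x, y, z in mm, then the gripper command: -1 is fully open, 1 is shut, values between are in proportion. In form: [[ax, ay, az, dx, dy, dz, claw], ...]. A call has 1 to 5 rows; each row shifts and turns the commanded pose from where the row before left it, along the tool's axes as they then stand; what a row does not reach is not made up. A row lasts 1/8 s, in which the tool goes at most 62.5 mm and 10.7 degrees, less where a joint would pass 70% of its speed; a pose out of reach is approached as far as the arm can. A call with a gripper value outside its range is refused whole. The fingers move at their own pace and stop on an object; "newtons" is the grip in N (left out, the last holds). Time passes only in rows, so rows that do not move let the fingers close. It gives the time, the measured TCP pose, the force and the opening at its end, in the units of the state.
- sense(): the state, without advancing time (a new reading comes with each control period).
- capture(name): name is "scene" or "top"; returns a dict with "pixels" (480x640x3 uint8, blue, green, red), "intrinsics" (3x3 intrinsics, pixels), "dist_coeffs" ([k1, k2, p1, p2, k3] as OpenCV has them; the pictures are not rectified), "extrinsics" (4x4, takes a point from world to camera coordinates). Camera axes: x right, y down, z forward; pixel columns grow to the right and rows downward; lengths in m; the calibration is good to about 2 mm. A picture is of the moment at which its call begins. There is no depth.
- sign_off(): hands the job in, once; it reports no verdict.
The state is a dict: "time": time; "joints": joint angles; "qvel": joint speeds; "joint_torque": joint torques, N m; "tool_pos": TCP position; "orientation": TCP orientation; "force": force on the tool from outside, world axes, zero at the start; "ft_torque": the same for the moment, N m; "grip_width": finger opening in m.
Only numpy, scipy, OpenCV 4.12 (cv2) and the standard library are available. Lean on these libraries where they do the work, as an engineer would, in place of code of your own. Each camera call takes 0.05 s, during which the arm holds its last target. There are 200 camera calls.

## Working session

There is one attempt and no reset: what is moved stays moved. The work goes in short steps, Python scripts to look and compute and a tool call to move; the robot and the scene stay as the last step left them, time stands still between calls to the robot, and variables do not carry over. Pictures are saved under pics/ and viewed, about 8 in all and at most 12, crops included, and the job is handed in when it is done.

Besides the shell and the picture viewer there is one more tool, called after "Emit:" in YAML: its name, and indented under it one key for each argument. drive_tool: Moves the arm, as the interface text tells. Its arguments: {"type":"object","properties":{"deltas":{"type":"array","items":{"type":"array","items":{"type":"number"}}},"newtons":{"type":"number"}},"required":["deltas"]}

```bash
mkdir -p pics; ls; python3 - <<'E'
from workcell import sense, capture, tcp_to_grasp
import cv2,numpy as np
print(sense(),tcp_to_grasp)
for n in("scene","top"):
    c=capture(n); cv2.imwrite(f"pics/{n}0.png",c["pixels"]); np.savez(f"{n}0.npz",**c)
    print(n,c["intrinsics"],c["dist_coeffs"],np.round(c["extrinsics"],4).tolist())
E
```

```text
pics
{'time': 0.0, 'joints': array([-1.32360097e+00,  3.00452967e-01,  1.52157440e+00, -7.84144150e-06,
        1.32069995e+00, -6.66042471e-02]), 'qvel': array([ 0.00044497, -0.00071194,  0.00033307, -0.00011065,  0.00112065,
        0.00143727]), 'joint_torque': array([ 2.63013448e-03, -5.31798470e+01, -3.52729261e+01,  7.09083793e-02,
        2.43888900e-02, -9.54641678e-05]), 'tool_pos': array([ 0.16970042, -0.5228916 ,  0.2048991 ]), 'orientation': array([ 9.87716146e-01,  1.56257781e-01, -5.49409770e-05, -5.64681430e-04]), 'force': array([ 0.66251679, -0.00525976,  0.33357772]), 'ft_torque': array([ 0.01750652,  0.01818884, -0.03927307]), 'grip_width': 0.09419902949556659} -0.0188
scene [[589.69646195   0.         316.37183619]
 [  0.         589.69646195 243.20549949]
 [  0.           0.           1.        ]] [-0.15450566  0.          0.          0.          0.        ] [[-0.0085, 0.9999, 0.0068, 0.076], [0.7456, 0.0108, -0.6663, -0.3554], [-0.6664, -0.0006, -0.7456, 1.7483], [0.0, 0.0, 0.0, 1.0]]
top [[459.01816883   0.         314.33566638]
 [  0.         459.01816883 247.21335012]
 [  0.           0.           1.        ]] [0.00693589 0.         0.         0.         0.        ] [[0.0241, -0.9995, 0.0186, -0.0971], [-0.9851, -0.027, -0.1699, 0.556], [0.1703, -0.0143, -0.9853, 0.9481], [0.0, 0.0, 0.0, 1.0]]
```

View pics/top0.png

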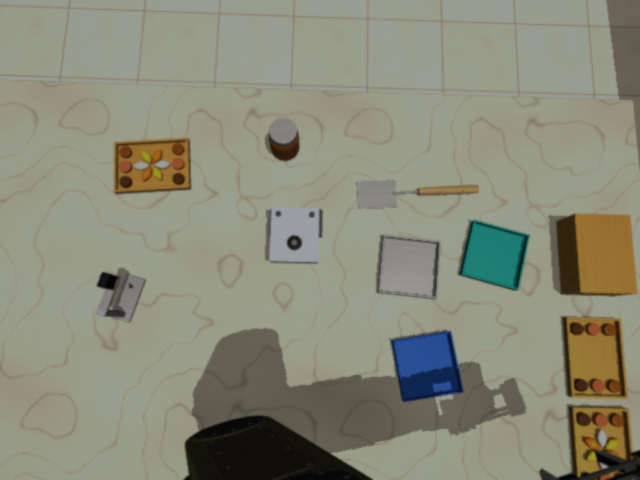

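View pics/scene0.png

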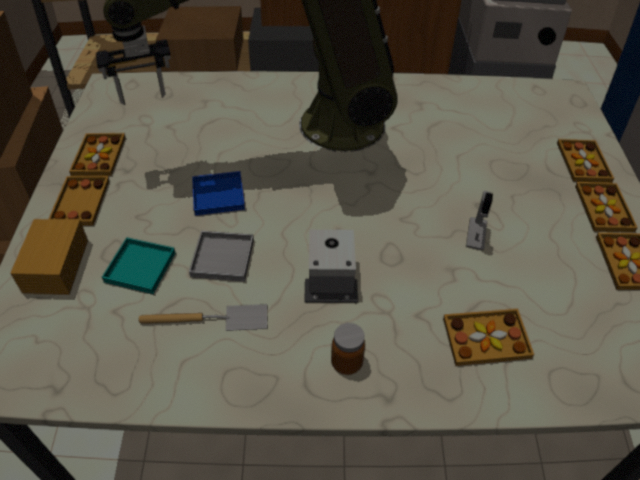

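Top view: deck at (294,236) with the bushing at (294,243), hook at (120,293), jar at (284,140). Tray candidates are steel grey (408,266), turquoise (494,255) and blue (426,365). The grey one fits "steel wash tray". I'll confirm these in one enlarged crop.

```bash
cat > h.py <<'E'
import cv2,numpy as np
from scipy.spatial.transform import Rotation as R
def ray(c,p):
    q=cv2.undistortPoints(np.array([[p]],float),c["intrinsics"],c["dist_coeffs"])[0,0]
    E=c["extrinsics"];d=E[:3,:3].T@np.array([q[0],q[1],1]);return -E[:3,:3].T@E[:3,3],d/np.linalg.norm(d)
def plane(c,p,z):
    o,d=ray(c,p);return o+d*(z-o[2])/d[2]
def tri(c1,p1,c2,p2):
    o,d=ray(c1,p1);O,D=ray(c2,p2);s=np.linalg.lstsq(np.c_[d,-D],O-o,rcond=None)[0]
    a=o+d*s[0];b=O+D*s[1];return (a+b)/2,np.linalg.norm(a-b)
def proj(c,P):
    E=c["extrinsics"];return cv2.projectPoints(np.array(P,float).reshape(-1,1,3),cv2.Rodrigues(E[:3,:3])[0],E[:3,3],c["intrinsics"],c["dist_coeffs"])[0][:,0]
E
python3 - <<'E'
import cv2,numpy as np
a=cv2.imread("pics/top0.png");b=cv2.imread("pics/scene0.png")
f=lambda i,x,y,w,h,s:cv2.resize(i[y:y+h,x:x+w],(w*s,h*s),interpolation=cv2.INTER_CUBIC)
g=np.zeros((600,800,3),np.uint8)
def put(x,y,im): g[y:y+im.shape[0],x:x+im.shape[1]]=im
put(0,0,f(a,85,255,65,75,4))        # hook top  260x300
put(265,0,f(b,455,180,50,75,4))     # hook scene 200x300
put(470,0,f(a,260,200,70,70,4))     # deck top 280
put(0,302,f(b,295,220,70,74,4))     # deck scene
put(285,302,f(a,370,228,76,74,4))   # tray
cv2.imwrite("pics/crop1.png",g)
E
```

```text
(no output)
```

View pics/crop1.png

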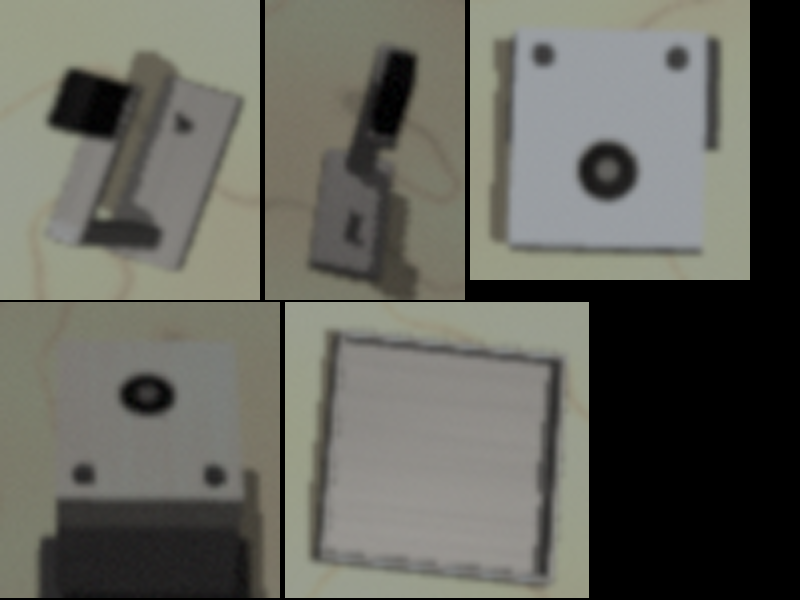

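The crop confirms the grey tray as bare steel and empty. The deck's pedestal is on its far side, so its front edge faces the robot. The hook's spine is on the robot side, with its mouth pointing away (+x, slightly −y). Now I'll measure.

```bash
cat > m.py <<'E'
from h import *
T=dict(np.load("top0.npz"));S=dict(np.load("scene0.npz"))
def blob(c,x,y,w,h,lo,hi,k=1):
    g=cv2.cvtColor(c["pixels"],cv2.COLOR_BGR2GRAY)[y:y+h,x:x+w]
    g=cv2.resize(g,None,fx=4,fy=4,interpolation=cv2.INTER_CUBIC)
    cs,_=cv2.findContours(cv2.inRange(g,lo,hi),cv2.RETR_EXTERNAL,cv2.CHAIN_APPROX_NONE)
    q=max(cs,key=cv2.contourArea);conv=lambda p:(np.array(p)-1.5)/4+[x,y]
    r=cv2.minAreaRect(q);m=cv2.moments(q)
    return conv((m["m10"]/m["m00"],m["m01"]/m["m00"])),conv(cv2.boxPoints(r)),cv2.contourArea(q)/16
E
python3 - <<'E'
from m import *
np.set_printoptions(precision=4,suppress=True)
bt=blob(T,280,228,28,28,0,75);bs=blob(S,320,232,25,22,0,75)
print("bush",bt[0],bt[2],bs[0],bs[2],plane(T,bt[0],.096),plane(S,bs[0],.096),tri(T,bt[0],S,bs[0]))
d=blob(T,262,202,62,66,150,255);print("deck",d[0],d[2]);D=np.array([plane(T,p,.096) for p in d[1]]);print(D,[np.linalg.norm(D[i]-D[i-1]) for i in(1,2)])
# hook foot right edge corners (top z=.010), tray rim corners (z=.022), from the crop
cv=lambda p,x,y:np.array(p)/4+[x,y]
for n,p,z in(("ftR_near",(180,268),.010),("ftR_far",(243,97),.010),("ftL_near",(47,238),.01),("pin",(183,123),.036)):print(n,plane(T,cv(p,85,255),z))
for p in((310,568),(262+0,240)):pass
for n,p,z in(("s_ft1",(308-265,265),.01),("s_ft2",(380-265,278),.01),("s_pin",(355-265,225),.036)):print(n,plane(S,cv(p,455,180),z))
print("pin tri",tri(T,cv((183,123),85,255),S,cv((90,215),455,180)))
ht=blob(T,92,265,30,30,0,28);hs=blob(S,470,187,30,35,0,28)
print("handle",ht[0],ht[2],hs[0],hs[2],tri(T,ht[0],S,hs[0]))
C=[plane(T,cv((p[0]-285,p[1]-302),370,228),.022) for p in((328,332),(563,357),(548,583),(312,560))]
print("tray",np.array(C),np.mean(C,0))
print("pred",proj(T,[[.5,.2,.036]]))
E
```

```text
bush [293.9102 242.251 ] 148.65625 [331.3403 242.8004] 108.4375 [ 0.5593 -0.0396  0.096 ] [ 0.5618 -0.0388  0.096 ] (array([ 0.5598, -0.0391,  0.0937]), np.float64(0.0007398967889188634))
deck [293.6542 233.7362] 3240.28125
[[ 0.644   0.0308  0.096 ]
 [ 0.6478 -0.0987  0.096 ]
 [ 0.5086 -0.1016  0.096 ]
 [ 0.5053  0.0247  0.096 ]] [np.float64(0.1295677930956365), np.float64(0.13924018610529457)]
ftR_near [0.3889 0.3137 0.01  ]
ftR_far [0.4828 0.2878 0.01  ]
ftL_near [0.4033 0.3869 0.01  ]
pin [0.4656 0.3095 0.036 ]
s_ft1 [0.4913 0.2898 0.01  ]
s_ft2 [0.5012 0.3326 0.01  ]
s_pin [0.4818 0.315  0.036 ]
pin tri (array([0.4664, 0.3163, 0.0271]), np.float64(0.006528897645417441))
handle [107.3218 280.7706] 191.0625 [486.2458 203.4268] 134.8125 (array([0.4667, 0.3186, 0.1317]), np.float64(0.0007903994157318389))
tray [[ 0.5936 -0.2316  0.022 ]
 [ 0.583  -0.3637  0.022 ]
 [ 0.4564 -0.3526  0.022 ]
 [ 0.4657 -0.2227  0.022 ]] [ 0.5247 -0.2927  0.022 ]
pred [[183.1092 271.1809]]
```

Emit:
drive_tool:
  deltas:
    - [0, 0, 0, 35, -33, -5.5, -1]
    - [0, 0, 0, 35, -33, -5.5, -1]
    - [0, 0, 0, 35, -33, -5.5, -1]
    - [0, 0, 0, 35, -33, -5.5, -1]
    - [0, 0, 0, 35, -33, -5.5, -1]

```text
time: 0.72
tool_pos: [0.2857, -0.3107, 0.233]
orientation: [0.988, 0.156, -0.0, -0.0]
force: [0.5, 0.4, -0.1]
grip_width: 0.094
```

Emit:
drive_tool:
  deltas:
    - [0, 0, 0, 35, -33, -5.5, -1]
    - [0, 0, 0, 35, -33, -5.5, -1]
    - [0, 0, 0, 35, -33, -5.5, -1]
    - [0, 0, 0, 35, -33, -5.5, -1]
    - [0, 0, 0, 35, -33, -5.5, -1]

```text
time: 1.35
tool_pos: [0.4012, -0.0997, 0.2606]
orientation: [0.988, 0.156, -0.0, -0.0]
force: [1.1, -0.9, 0.4]
grip_width: 0.094
```

Emit:
drive_tool:
  deltas:
    - [0, 0, 0, 19, -38, 0, -1]
    - [0, 0, 0, 19, -38, 0, -1]
    - [0, 0, 0, 19, -38, 0, -1]
    - [0, 0, 0, 19, -38, 0, -1]
    - [0, 0, 0, 19, -38, 0, -1]

```text
time: 1.98
tool_pos: [0.4324, 0.1103, 0.2603]
orientation: [0.988, 0.156, -0.0, 0.0]
force: [0.9, -0.7, 0.2]
grip_width: 0.0942
```

Emit:
drive_tool:
  deltas:
    - [0, 0, 0, 19, -38, 0, -1]
    - [0, 0, 0, 19, -38, 0, -1]
    - [0, 0, 0, 19, -38, 0, -1]
    - [0, 0, 0, 19, -38, 0, -1]
    - [0, 0, 0, 19, -38, 0, -1]

```text
time: 2.6
tool_pos: [0.4642, 0.3203, 0.2601]
orientation: [0.988, 0.156, -0.0, 0.0]
force: [0.6, -0.4, -0.2]
grip_width: 0.0938
```

Emit:
drive_tool:
  deltas:
    - [0, 0, -0.17, 0, 0, 0, -1]
    - [0, 0, -0.17, 0, 0, 0, -1]
    - [0, 0, -0.17, 0, 0, 0, -1]
    - [0, 0, -0.17, 0, 0, 0, -1]
    - [0, 0, -0.17, 0, 0, 0, -1]

```text
time: 3.22
tool_pos: [0.4641, 0.3188, 0.2601]
orientation: [0.834, 0.552, -0.0, -0.0]
force: [-0.5, 0.4, 0.1]
grip_width: 0.0939
```

Emit:
drive_tool:
  deltas:
    - [0, 0, -0.172, 0, 0, 0, -1]
    - [0, 0, -0.172, 0, 0, 0, -1]
    - [0, 0, -0.172, 0, 0, 0, -1]
    - [0, 0, -0.172, 0, 0, 0, -1]
    - [0, 0, -0.172, 0, 0, 0, -1]

```text
time: 3.85
tool_pos: [0.4641, 0.3188, 0.2601]
orientation: [0.528, 0.849, -0.0, -0.0]
force: [-0.1, -1.5, 0.4]
grip_width: 0.0941
```

Emit:
drive_tool:
  deltas:
    - [0, 0, -0.172, 0, 0, 0, -1]
    - [0, 0, -0.172, 0, 0, 0, -1]
    - [0, 0, -0.172, 0, 0, 0, -1]
    - [0, 0, -0.172, 0, 0, 0, -1]
    - [0, 0, -0.172, 0, 0, 0, -1]

```text
time: 4.47
tool_pos: [0.4642, 0.3188, 0.2601]
orientation: [0.126, 0.992, -0.0, -0.0]
force: [0.1, 0.1, -0.4]
grip_width: 0.094
```

```bash
python3 - <<'E'
from m import *
from workcell import sense,capture
s=sense();print(s["joints"],s["tool_pos"],s["orientation"])
cv=lambda p,x,y:np.array(p)/4+[x,y]
C=np.array([plane(T,cv((p[0]-470,p[1]),260,200),.096) for p in((510,245),(702,250),(708,36),(516,29))])
print("deck corners",C, "edges",np.linalg.norm(C-np.roll(C,-1,0),axis=1))
for i,j in((0,3),(1,2)):print("x-yaw deg",np.degrees(np.arctan2(*(C[j]-C[i])[1::-1])))
print("y-yaw",[np.degrees(np.arctan2(*(C[j]-C[i])[1::-1]))-90 for i,j in((1,0),(2,3))])
c=capture("scene");im=c["pixels"][100:280,400:580];cv2.imwrite("pics/s1.png",cv2.resize(im,None,fx=3,fy=3,interpolation=cv2.INTER_CUBIC))
E
```

```text
[ 5.36816576e-01  2.94657416e-01  1.40118862e+00 -2.52526389e-05
  1.44646651e+00 -7.81845318e-01] [0.46415194 0.31880461 0.26008812] [ 1.25731986e-01  9.92064180e-01 -2.31381008e-04 -2.76004418e-04]
deck corners [[ 0.5183777   0.00815461  0.096     ]
 [ 0.51842121 -0.09036513  0.096     ]
 [ 0.63164372 -0.09093047  0.096     ]
 [ 0.63249642  0.00964116  0.096     ]] edges [0.09851975 0.11322392 0.10057525 0.1141284 ]
x-yaw deg 0.7463120866057378
x-yaw deg -0.286085898624555
y-yaw [np.float64(0.02530568040218384), np.float64(-0.485772045367014)]
```

View pics/s1.png

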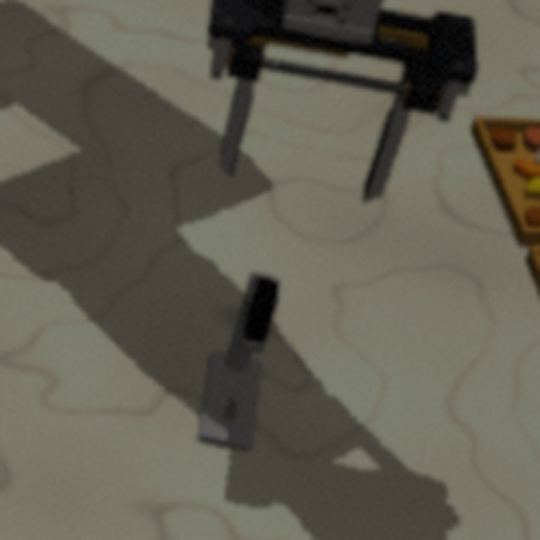

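The gripper is above the hook and aligned with the handle. Next I descend and grip.

Emit:
drive_tool:
  deltas:
    - [0, 0, 0, -2.5, 0, 35, -1]
    - [0, 0, 0, 0, 0, 35, -1]
    - [0, 0, 0, 0, 0, 35, -1]
    - [0, 0, 0, 0, 0, 36, -1]
    - [0, 0, 0, 0, 0, 0, -0.4]
  newtons: 50

```text
time: 5.15
tool_pos: [0.4655, 0.3176, 0.1172]
orientation: [0.13, 0.992, -0.002, -0.002]
force: [-0.2, 0.1, 0.4]
grip_width: 0.0871
```

Emit:
drive_tool:
  deltas:
    - [0, 0, 0, 0, 0, 0, 0.2]
    - [0, 0, 0, 0, 0, 0, 0.4]
    - [0, 0, 0, 0, 0, 0, 1]
    - [0, 0, 0, 0, 0, 0, 1]
    - [0, 0, 0, 0, 0, 0, 1]
  newtons: 50

```text
time: 5.78
tool_pos: [0.4667, 0.3183, 0.1196]
orientation: [0.129, 0.992, 0.0, 0.0]
force: [-0.7, 0.1, 0.4]
grip_width: 0.0374
```

Emit:
drive_tool:
  deltas:
    - [0, 0, 0, 0, 0, 0, 1]
    - [0, 0, 0, 0, 0, 0, 1]
    - [0, 0, 0, 0, 0, -5, 1]
    - [0, 0, 0, 0, 0, -15, 1]
    - [0, 0, 0, 0, 0, 0, 1]

```text
time: 6.4
tool_pos: [0.4673, 0.3186, 0.1411]
orientation: [0.129, 0.992, 0.001, 0.001]
force: [0.4, -0.5, -2.7]
grip_width: 0.0175
```

```bash
python3 - <<'E'
from h import *
from workcell import sense,capture
s=sense();print(s)
g=[]
for n,(x,y,w,h) in(("scene",(430,150,100,130)),("top",(70,220,100,130))):
    c=capture(n);np.savez(n+"1.npz",**c);g.append(cv2.resize(c["pixels"][y:y+h,x:x+w],None,fx=4,fy=4,interpolation=cv2.INTER_CUBIC))
cv2.imwrite("pics/g1.png",np.hstack(g))
E
```

```text
{'time': 6.4, 'joints': array([ 5.33678597e-01,  3.91773766e-01,  1.55284675e+00,  7.20483196e-06,
        1.19428523e+00, -7.79340722e-01]), 'qvel': array([-0.00014671,  0.0187348 ,  0.02359046, -0.0006041 , -0.02167105,
        0.00126549]), 'joint_torque': array([ 6.75373769e-03, -5.83201361e+01, -3.48510683e+01,  6.66529499e-02,
        4.34128102e-01, -2.62850699e-04]), 'tool_pos': array([0.46725943, 0.31860289, 0.14113313]), 'orientation': array([1.28533139e-01, 9.91704304e-01, 8.29056830e-04, 1.05713591e-03]), 'force': array([ 0.39842923, -0.51438206, -2.6545312 ]), 'ft_torque': array([ 0.02383841, -0.18499682, -0.04671844]), 'grip_width': 0.01750096407796286}
```

View pics/g1.png

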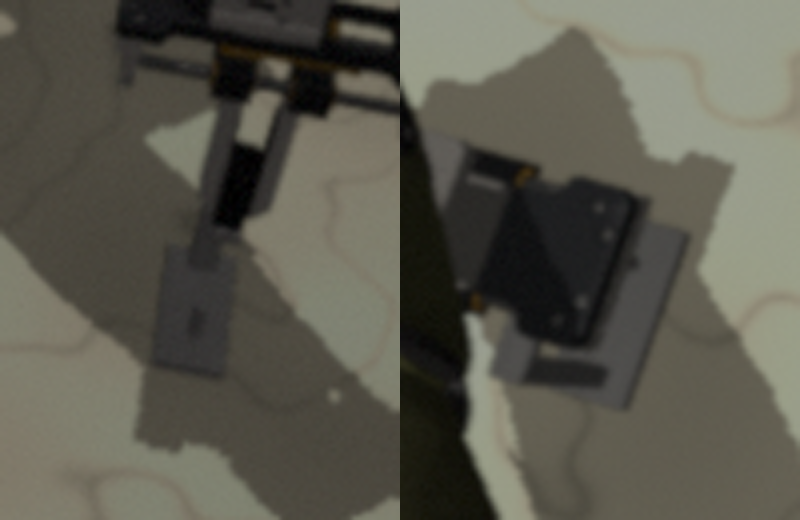

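The hook is held: opening 17.5 mm, weight about 2.7 N, foot level. Now I carry it to in front of the deck and square it up.

Emit:
drive_tool:
  deltas:
    - [0, 0, 0, -4, -17, 0, 1]
    - [0, 0, 0, -8, -35, 0, 1]
    - [0, 0, 0, -8, -35, 0, 1]
    - [0, 0, 0, -8, -35, 0, 1]
    - [0, 0, 0, -8, -35, 0, 1]

```text
time: 7.12
tool_pos: [0.4609, 0.1552, 0.1392]
orientation: [0.129, 0.992, -0.0, -0.0]
force: [-0.0, 0.2, -2.9]
grip_width: 0.0174
```

Emit:
drive_tool:
  deltas:
    - [0, 0, 0, -8, -35, 0, 1]
    - [0, 0, 0, -8, -35, 0, 1]
    - [0, 0, 0, -8, -35, 0, 1]
    - [0, 0, 0, -8, -35, 0, 1]
    - [0, 0, 0, -8, -35, 0, 1]

```text
time: 7.75
tool_pos: [0.4547, -0.0239, 0.1393]
orientation: [0.129, 0.992, -0.0, -0.0]
force: [-0.2, 0.1, -1.9]
grip_width: 0.0179
```

Emit:
drive_tool:
  deltas:
    - [0, 0, 0, -4, -17, 0, 1]
    - [0, 0, -0.129, 0, 0, 0, 1]
    - [0, 0, -0.129, 0, 0, 0, 1]
    - [0, 0, 0, 0, 0, 0, 1]
    - [0, 0, 0, 0, 0, 0, 1]

```text
time: 8.38
tool_pos: [0.4547, -0.0399, 0.1394]
orientation: [0.001, 1.0, -0.0, -0.0]
force: [-0.2, -0.0, -3.0]
grip_width: 0.0177
```

```bash
python3 - <<'E'
from h import *
from workcell import sense,capture
s=sense();print(s["tool_pos"],R.from_quat(s["orientation"]).as_matrix().round(4),s["force"],s["ft_torque"],s["joints"])
g=[]
for n,(x,y,w,h) in(("scene",(270,140,100,140)),("top",(250,190,100,140))):
    c=capture(n);np.savez(n+"2.npz",**c);g.append(cv2.resize(c["pixels"][y:y+h,x:x+w],None,fx=4,fy=4,interpolation=cv2.INTER_CUBIC))
cv2.imwrite("pics/g2.png",np.hstack(g))
E
```

```text
[ 0.4547334  -0.03987516  0.13936857] [[-1.0e+00  2.9e-03 -2.0e-04]
 [ 2.9e-03  1.0e+00 -0.0e+00]
 [ 2.0e-04 -0.0e+00 -1.0e+00]] [-0.19338258 -0.03868298 -2.97614239] [ 0.02717628 -0.19344666 -0.00168209] [-1.67699936e-01  1.63073968e-01  1.85329671e+00 -5.70945137e-05
  1.12537194e+00 -1.73558566e+00]
```

View pics/g2.png

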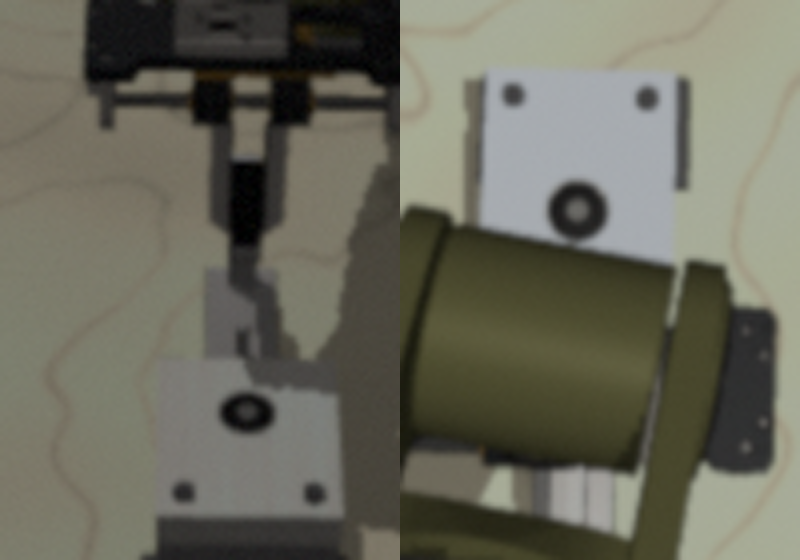

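```bash
python3 - <<'E'
from m import *
S=dict(np.load("scene2.npz"))
bs=blob(S,320,232,25,22,0,75);print("bush",bs[0],plane(S,bs[0],.096))
g=cv2.cvtColor(S["pixels"],cv2.COLOR_BGR2GRAY)
print(g[216:230,322:340])
h=blob(S,325,175,16,28,0,28);print("handle",h, plane(S,h[0],.154))
p=np.array([.4547,-.0399,.0198])
print("pred tip",proj(S,[p+[0,0,.036]]),"handle front face corners",proj(S,[p+[.015,s*.009,z] for z in(.112,.156) for s in(-1,1)]))
print("pred foot front corners",proj(S,[p+[.024,s*.022,.01] for s in(-1,1)]+[p+[-.076,s*.022,.01] for s in(-1,1)]))
E
```

```text
bush [331.33777632 242.77379735] [ 0.56172061 -0.03885306  0.096     ]
[[ 95  96  96  95  97  96  94  95  94  93  88  81  62  55  55  55  62  80]
 [ 95  94  94  96  95  94  96  95  96  91  92  84  63  53  54  52  57  69]
 [ 94  95  95  95  95  95  96  93  94  94  92  84  64  54  54  52  53  62]
 [ 95  96  95  94  94  95  94  94  94  93  92  84  62  55  53  54  54  61]
 [ 95  94  94  93  95  92  94  92  93  92  89  82  62  53  53  54  54  62]
 [ 94  93  94  94  94  93  91  85  87  82  81  80  62  53  53  54  54  60]
 [ 93  94  94  93  93  92  87  73  71  67  72  78  64  54  53  55  55  61]
 [ 94  93  92  93  94  93  82  59  50  55  71  83  71  59  55  52  55  59]
 [ 95  94  94  94  93  93  83  54  43  52  74  87  81  62  54  54  54  57]
 [ 95  93  93  92  93  91  82  53  41  52  75  90  84  62  55  54  54  59]
 [ 95  93  92  93  91  92  82  55  43  51  75  89  84  61  54  56  54  56]
 [ 95  93  93  91  92  91  81  55  43  52  72  87  83  61  55  55  54  57]
 [ 96  96  95  95  95  94  87  68  53  52  69  81  81  63  54  55  54  58]
 [106 104 105 106 106 105 102  91  79  64  63  70  76  64  62  62  59  60]]
handle (array([331.29070292, 190.25955201]), array([[326.53165531, 201.04872513],
       [327.14271832, 180.27258015],
       [336.20840549, 180.5392189 ],
       [335.59734249, 201.31536484]]), 167.53125) [ 0.45437213 -0.03949949  0.154     ]
pred tip [[330.08145828 220.54063742]] handle front face corners [[326.96245998 201.99196413]
 [334.89230341 202.08149597]
 [327.3563894  187.74494104]
 [335.48055631 187.83815197]]
pred foot front corners [[320.67478815 235.24784115]
 [339.10725468 235.44876008]
 [320.81609475 205.799261  ]
 [338.40502368 205.99630963]]
```

Pin, handle and well agree with the predictions to about 1 mm. Well ≈ (0.5605, −0.0392). I enter under the deck, aiming first at the spot 5.5 mm on the front side of the axis.

Emit:
drive_tool:
  deltas:
    - [0, 0, 0, -15, 0.2, 0, 1]
    - [0, 0, 0, -25, 0.2, 0, 1]
    - [0, 0, 0, -25, 0.2, 0, 1]
    - [0, 0, 0, -20, 0.2, 0, 1]
    - [0, 0, 0, -15.3, 0.2, 0, 1]

```text
time: 9.1
tool_pos: [0.5559, -0.0385, 0.1391]
orientation: [0.0, 1.0, 0.0, -0.0]
force: [0.1, -0.1, -1.7]
grip_width: 0.0177
```

Emit:
drive_tool:
  deltas:
    - [0, 0, 0, 0, 0, -4, 1]
    - [0, 0, 0, 0, 0, -3, 1]
    - [0, 0, 0, 0, 0, -1, 1]
    - [0, 0, 0, 0, 0, 0, 1]
    - [0, 0, 0, 0, 0, 0, 1]

```text
time: 9.72
tool_pos: [0.5552, -0.0386, 0.1475]
orientation: [-0.0, 1.0, 0.0, -0.0]
force: [-0.1, -0.5, -3.1]
grip_width: 0.018
```

Emit:
drive_tool:
  deltas:
    - [0, 0, 0, 0, 0, -0.7, 1]
    - [0, 0, 0, 0, 0, -0.7, 1]
    - [0, 0, 0, 0, 0, 0, 1]

```text
time: 10.1
tool_pos: [0.5553, -0.0386, 0.1489]
orientation: [-0.0, 1.0, 0.0, 0.0]
force: [-1.2, 0.1, -2.6]
grip_width: 0.0179
```

Emit:
drive_tool:
  deltas:
    - [0, 0, 0, 0, -0.6, -0.5, 1]
    - [0, 0, 0, 0, 0, -0.5, 1]
    - [0, 0, 0, 0, 0, 0, 1]

```text
time: 10.48
tool_pos: [0.5552, -0.0392, 0.1495]
orientation: [-0.0, 1.0, 0.0, -0.0]
force: [0.7, -0.4, -7.8]
grip_width: 0.0178
```

Emit:
drive_tool:
  deltas:
    - [0, 0, 0, 0, 0, -0.5, 1]
    - [0, 0, 0, 0, 0, 0, 1]

```text
time: 10.72
tool_pos: [0.5551, -0.0392, 0.1497]
orientation: [-0.0, 1.0, 0.0, -0.0]
force: [3.0, -0.5, -15.1]
grip_width: 0.0176
```

Contact at TCP z ≈ 0.1492, i.e. tip at 66 mm as expected, and the floor plate stiffness is about 15 N/mm. I back off and probe around the 5.5 mm ring at one fixed gentle height.

Emit:
drive_tool:
  deltas:
    - [0, 0, 0, 0, 0, 1.5, 1]
    - [0, 0, 0, -1.6, 3.9, 0, 1]
    - [0, 0, 0, 0, 0, -1.2, 1]
    - [0, 0, 0, 0, 0, 0, 1]

```text
time: 11.22
tool_pos: [0.5571, -0.0352, 0.1505]
orientation: [-0.0, 1.0, 0.0, 0.0]
force: [0.7, 0.1, -2.2]
grip_width: 0.0176
```

Emit:
drive_tool:
  deltas:
    - [0, 0, 0, 0, 0, 1.2, 1]
    - [0, 0, 0, -3.9, 1.6, 0, 1]
    - [0, 0, 0, 0, 0, -1.2, 1]
    - [0, 0, 0, 0, 0, 0, 1]

```text
time: 11.72
tool_pos: [0.5609, -0.0337, 0.1501]
orientation: [-0.0, 1.0, -0.0, 0.0]
force: [-0.1, 1.0, -2.1]
grip_width: 0.0176
```

Emit:
drive_tool:
  deltas:
    - [0, 0, 0, 0, 0, 1.2, 1]
    - [0, 0, 0, -3.9, -1.6, 0, 1]
    - [0, 0, 0, 0, 0, -1.2, 1]
    - [0, 0, 0, 0, 0, 0, 1]

```text
time: 12.22
tool_pos: [0.5648, -0.0354, 0.1496]
orientation: [-0.0, 1.0, -0.0, -0.0]
force: [2.8, -0.7, -9.7]
grip_width: 0.0178
```

Emit:
drive_tool:
  deltas:
    - [0, 0, 0, 0, 0, 1.2, 1]
    - [0, 0, 0, -1.6, -3.9, 0, 1]
    - [0, 0, 0, 0, 0, -1.2, 1]
    - [0, 0, 0, 0, 0, 0, 1]

```text
time: 12.72
tool_pos: [0.5663, -0.0395, 0.1495]
orientation: [-0.0, 1.0, -0.0, -0.0]
force: [3.5, -2.0, -11.8]
grip_width: 0.0179
```

Emit:
drive_tool:
  deltas:
    - [0, 0, 0, 0, 0, 1.2, 1]
    - [0, 0, 0, 1.6, -3.9, 0, 1]
    - [0, 0, 0, 0, 0, -1.2, 1]
    - [0, 0, 0, 0, 0, 0, 1]

```text
time: 13.22
tool_pos: [0.5645, -0.0433, 0.1496]
orientation: [-0.0, 1.0, -0.0, -0.0]
force: [0.9, -1.8, -12.0]
grip_width: 0.0179
```

Emit:
drive_tool:
  deltas:
    - [0, 0, 0, 0, 0, 1.2, 1]
    - [0, 0, 0, 3.9, -1.6, 0, 1]
    - [0, 0, 0, 0, 0, -1.2, 1]
    - [0, 0, 0, 0, 0, 0, 1]

```text
time: 13.72
tool_pos: [0.5605, -0.0447, 0.1495]
orientation: [-0.0, 1.0, 0.0, -0.0]
force: [0.8, 0.2, -12.5]
grip_width: 0.018
```

Emit:
drive_tool:
  deltas:
    - [0, 0, 0, 0, 0, 1.2, 1]
    - [0, 0, 0, 3.9, 1.6, 0, 1]
    - [0, 0, 0, 0, 0, -1.2, 1]
    - [0, 0, 0, 0, 0, 0, 1]

```text
time: 14.22
tool_pos: [0.5567, -0.0429, 0.1495]
orientation: [-0.0, 1.0, 0.0, -0.0]
force: [1.8, 0.6, -13.2]
grip_width: 0.0176
```

The hole lies at azimuth about 112°: free at (0.5571,−0.0352) and (0.5609,−0.0337), blocked elsewhere. I move to (0.5586,−0.0341) and enter.

Emit:
drive_tool:
  deltas:
    - [0, 0, 0, 0, 0, 1.5, 1]
    - [0, 0, 0, -2, 8.8, 0, 1]
    - [0, 0, 0, 0, 0, -1.5, 1]
    - [0, 0, 0, 0, 0, 0, 1]

```text
time: 14.72
tool_pos: [0.5591, -0.0342, 0.1505]
orientation: [-0.0, 1.0, -0.0, 0.0]
force: [0.8, 0.1, -2.8]
grip_width: 0.0179
```

Emit:
drive_tool:
  deltas:
    - [0, 0, 0, 0, 0, -1, 1]
    - [0, 0, 0, 0, 0, -1, 1]
    - [0, 0, 0, 0, 0, -1, 1]
    - [0, 0, 0, 0, 0, 0, 1]

```text
time: 15.22
tool_pos: [0.559, -0.0343, 0.1532]
orientation: [-0.0, 1.0, -0.0, 0.0]
force: [-0.3, 0.4, -3.1]
grip_width: 0.0174
```

The pin is in the hole, free at 3.5 mm past the plate. Now I push the bushing slowly.

Emit:
drive_tool:
  deltas:
    - [0, 0, 0, 0, 0, -0.8, 1]
    - [0, 0, 0, 0, 0, -0.8, 1]
    - [0, 0, 0, 0, 0, -0.6, 1]
    - [0, 0, 0, 0, 0, -0.6, 1]
    - [0, 0, 0, 0, 0, 0, 1]
  newtons: 60

```text
time: 15.85
tool_pos: [0.5588, -0.0343, 0.1555]
orientation: [-0.0, 1.0, 0.0, -0.0]
force: [0.7, 0.4, -5.8]
grip_width: 0.0177
```

Emit:
drive_tool:
  deltas:
    - [0, 0, 0, 0, 0, -0.8, 1]
    - [0, 0, 0, 0, 0, -0.8, 1]
    - [0, 0, 0, 0, 0, -0.8, 1]
    - [0, 0, 0, 0, 0, 0, 1]

```text
time: 16.35
tool_pos: [0.5588, -0.0342, 0.1582]
orientation: [-0.0, 1.0, 0.0, -0.0]
force: [-0.6, 1.8, -9.6]
grip_width: 0.0179
```

Emit:
drive_tool:
  deltas:
    - [0, 0, 0, 0, 0, -1, 1]
    - [0, 0, 0, 0, 0, -1, 1]
    - [0, 0, 0, 0, 0, -1, 1]
    - [0, 0, 0, 0, 0, -1, 1]
    - [0, 0, 0, 0, 0, 0, 1]

```text
time: 16.98
tool_pos: [0.5589, -0.0341, 0.1625]
orientation: [-0.0, 1.0, 0.0, 0.0]
force: [-2.1, 4.9, -11.7]
grip_width: 0.0174
```

Emit:
drive_tool:
  deltas:
    - [0, 0, 0, 0, 0, -1, 1]
    - [0, 0, 0, 0, 0, -1, 1]
    - [0, 0, 0, 0, 0, -1, 1]
    - [0, 0, 0, 0, 0, -1, 1]
    - [0, 0, 0, 0, 0, 0, 1]

```text
time: 17.6
tool_pos: [0.5589, -0.0342, 0.1664]
orientation: [-0.0, 1.0, 0.0, -0.0]
force: [-2.3, 4.4, -12.0]
grip_width: 0.0176
```

```bash
python3 - <<'E'
from h import *
from workcell import sense,capture
s=sense();print(s["tool_pos"],R.from_quat(s["orientation"]).as_matrix().round(4),s["force"],s["ft_torque"])
c=capture("scene");np.savez("scene3.npz",**c);x,y,w,h=270,150,120,140
cv2.imwrite("pics/g3.png",cv2.resize(c["pixels"][y:y+h,x:x+w],None,fx=4,fy=4,interpolation=cv2.INTER_CUBIC))
E
```

```text
[ 0.55891965 -0.0341596   0.16644605] [[-1.e+00 -2.e-04 -0.e+00]
 [-2.e-04  1.e+00  3.e-04]
 [ 0.e+00  3.e-04 -1.e+00]] [ -2.30764886   4.42957098 -11.98283504] [1.56999783 0.40392992 0.02793932]
```

View pics/g3.png

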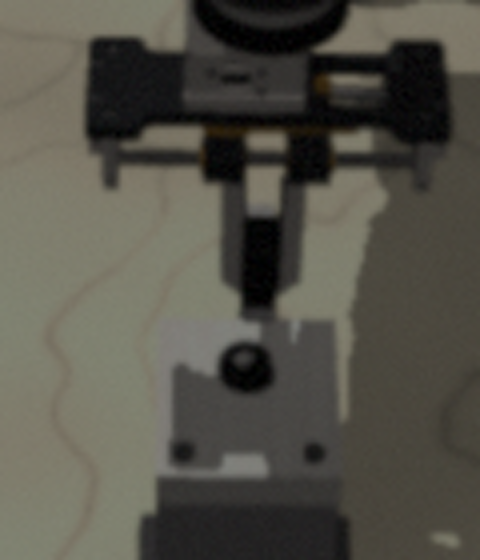

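The bushing stands clearly proud in the crop, with its top at about (243,362), still centred. I push another 1.5 mm and hold.

Emit:
drive_tool:
  deltas:
    - [0, 0, 0, 0, 0, -0.8, 1]
    - [0, 0, 0, 0, 0, -0.8, 1]
    - [0, 0, 0, 0, 0, 0, 1]
    - [0, 0, 0, 0, 0, 0, 1]

```text
time: 18.15
tool_pos: [0.5589, -0.0341, 0.168]
orientation: [-0.0, 1.0, 0.0, 0.0]
force: [-2.3, 5.2, -13.6]
grip_width: 0.0178
```

```bash
python3 - <<'E'
from m import *
from workcell import capture
c=capture("scene");np.savez("scene4.npz",**c)
b=blob(c,318,228,27,24,0,45);print(b)
for up in(0,9,11,13,15):print(up,proj(c,[[.561,-.0392,.096+up/1e3]]))
g=cv2.cvtColor(c["pixels"],cv2.COLOR_BGR2GRAY);print(g[230:250,331],g[230:250,326])
E
```

```text
(array([331.25027927, 241.65661305]), array([[324.625, 235.375],
       [338.125, 235.375],
       [338.125, 247.875],
       [324.625, 247.875]]), 139.875)
0 [[331.17805452 242.52912264]]
9 [[331.28228102 239.79772871]]
11 [[331.30557543 239.18691567]]
13 [[331.32891847 238.57469839]]
15 [[331.35231026 237.96107263]]
[105 123 126 123 102  54  27  42  57  57  37  20   6   4   6   3   4  17
  46  65] [125 126 127 128 125 109  77  44  24  14   9   2   3   9   9  27  41  60
  70  71]
```

Up about 12.5 mm and on axis, pushing force about 11 N. I retract down, back out of the deck, and move aside to y ≈ +0.13.

Emit:
drive_tool:
  deltas:
    - [0, 0, 0, 0, 0, 2, 1]
    - [0, 0, 0, 0, 0, 6, 1]
    - [0, 0, 0, 0, 0, 8, 1]
    - [0, 0, 0, 0, 0, 8, 1]
    - [0, 0, 0, 0, 0, 5, 1]

```text
time: 18.82
tool_pos: [0.5588, -0.0344, 0.1382]
orientation: [-0.0, 1.0, -0.0, -0.0]
force: [0.6, 0.2, -2.6]
grip_width: 0.0176
```

Emit:
drive_tool:
  deltas:
    - [0, 0, 0, 5, 0, 0, 1]
    - [0, 0, 0, 20, 0, 0, 1]
    - [0, 0, 0, 25, 0, 0, 1]
    - [0, 0, 0, 30, 0, 0, 1]
    - [0, 0, 0, 25, 0, 0, 1]

```text
time: 19.45
tool_pos: [0.4528, -0.0343, 0.1391]
orientation: [-0.0, 1.0, -0.0, 0.0]
force: [0.2, 0.0, -2.2]
grip_width: 0.0175
```

Emit:
drive_tool:
  deltas:
    - [0, 0, 0, 0, 25, 0, 1]
    - [0, 0, 0, 0, 40, 0, 1]
    - [0, 0, 0, 0, 45, 0, 1]
    - [0, 0, 0, 0, 40, 0, 1]
    - [0, 0, 0, 0, 20, 0, 1]

```text
time: 20.08
tool_pos: [0.4536, 0.1374, 0.1392]
orientation: [-0.001, 1.0, 0.0, 0.0]
force: [0.2, -0.1, -3.0]
grip_width: 0.0178
```

Emit:
drive_tool:
  deltas:
    - [0, 0, 0, 0, 0, 6, 1]
    - [0, 0, 0, 0, 0, 6, 1]
    - [0, 0, 0, 0, 0, 3, 1]
    - [0, 0, 0, 0, 0, 1, 1]
    - [0, 0, 0, 0, 0, 0, 1]

```text
time: 20.7
tool_pos: [0.454, 0.1354, 0.1229]
orientation: [0.0, 1.0, 0.0, 0.0]
force: [0.3, -0.7, -2.9]
grip_width: 0.0177
```

```bash
python3 - <<'E'
from m import *
from workcell import sense,capture
s=sense();print(s["tool_pos"],s["force"],s["ft_torque"])
c=capture("scene");np.savez("scene5.npz",**c);x,y,w,h=300,120,150,150
cv2.imwrite("pics/g5.png",cv2.resize(c["pixels"][y:y+h,x:x+w],None,fx=4,fy=4,interpolation=cv2.INTER_CUBIC))
E
```

```text
[0.45399062 0.1354022  0.12289466] [ 0.2631099  -0.73311089 -2.9014156 ] [ 0.09836752 -0.2245783  -0.00865962]
```

View pics/g5.png

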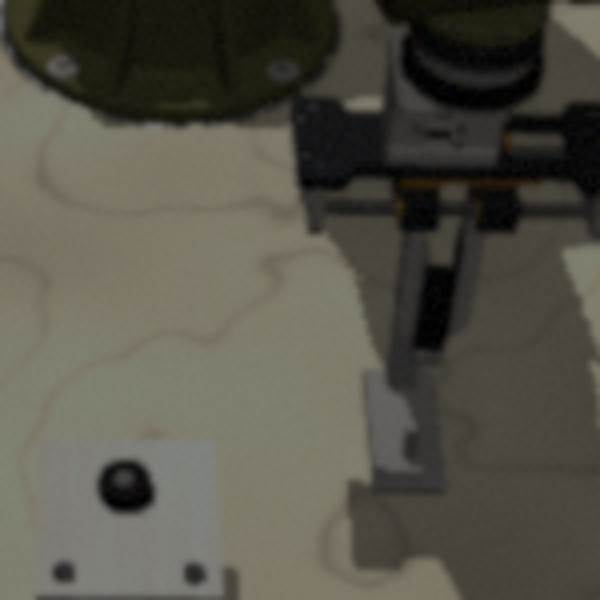

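The bushing is still proud on the deck at (125,485) in the crop. The hook looks upright over the clear bench. I lower it to touch.

Emit:
drive_tool:
  deltas:
    - [0, 0, 0, 0, 0, 1, 1]
    - [0, 0, 0, 0, 0, 0.8, 1]
    - [0, 0, 0, 0, 0, 0, 1]

```text
time: 21.12
tool_pos: [0.4539, 0.1357, 0.121]
orientation: [-0.0, 1.0, 0.0, 0.0]
force: [-0.4, -1.1, -3.0]
grip_width: 0.0177
```

Emit:
drive_tool:
  deltas:
    - [0, 0, 0, 0, 0, 0.5, 1]
    - [0, 0, 0, 0, 0, 0.5, 1]
    - [0, 0, 0, 0, 0, 0, 1]

```text
time: 21.5
tool_pos: [0.4539, 0.1357, 0.12]
orientation: [-0.0, 1.0, -0.0, -0.0]
force: [0.2, 0.6, -2.3]
grip_width: 0.0179
```

Emit:
drive_tool:
  deltas:
    - [0, 0, 0, 0, 0, 0.4, 1]
    - [0, 0, 0, 0, 0, 0.3, 1]
    - [0, 0, 0, 0, 0, 0, 1]

```text
time: 21.88
tool_pos: [0.4539, 0.1357, 0.1194]
orientation: [-0.0, 1.0, 0.0, 0.0]
force: [0.2, -0.1, -2.2]
grip_width: 0.0177
```

Emit:
drive_tool:
  deltas:
    - [0, 0, 0, 0, 0, 0.4, 1]
    - [0, 0, 0, 0, 0, 0.3, 1]
    - [0, 0, 0, 0, 0, 0, 1]

```text
time: 22.25
tool_pos: [0.4541, 0.1357, 0.1193]
orientation: [-0.0, 1.0, 0.0, 0.0]
force: [-2.9, -0.3, 6.3]
grip_width: 0.0175
```

Foot on the bench (+6 N). I relieve the load, open and rise.

Emit:
drive_tool:
  deltas:
    - [0, 0, 0, 0, 0, -0.5, 1]
    - [0, 0, 0, 0, 0, 0, 0.4]
    - [0, 0, 0, 0, 0, 0, -0.2]
    - [0, 0, 0, 0, 0, 0, -0.6]
    - [0, 0, 0, 0, 0, 0, -0.6]

```text
time: 22.88
tool_pos: [0.4539, 0.1357, 0.1191]
orientation: [-0.0, 1.0, -0.0, 0.0]
force: [0.2, 0.2, -0.1]
grip_width: 0.0542
```

Emit:
drive_tool:
  deltas:
    - [0, 0, 0, 0, 0, -10, -0.6]
    - [0, 0, 0, 0, 0, -30, -0.6]
    - [0, 0, 0, 0, 0, -35, -0.6]
    - [0, 0, 0, 0, 0, -35, -0.6]
    - [0, 0, 0, 0, 0, 0, -0.6]

```text
time: 23.5
tool_pos: [0.4548, 0.1359, 0.2321]
orientation: [-0.0, 1.0, 0.001, 0.002]
force: [-0.4, 0.4, -0.6]
grip_width: 0.0754
```

```bash
python3 - <<'E'
from m import *
from workcell import sense,capture
s=sense();print(s["tool_pos"],s["force"])
g=[]
for n,(x,y,w,h) in(("scene",(300,150,130,120)),):
    c=capture(n);np.savez(n+"6.npz",**c);g.append(cv2.resize(c["pixels"][y:y+h,x:x+w],None,fx=4,fy=4,interpolation=cv2.INTER_CUBIC))
cv2.imwrite("pics/g6.png",np.hstack(g))
h=[blob(c,385,170,40,40,0,28)];print(h, proj(c,[[.469,.1357+s*.009,z] for z in(.112,.156) for s in(-1,1)]))
b=blob(c,318,228,27,24,0,75);print(b[0],plane(c,b[0],.105),b[1])
E
```

```text
[0.45477038 0.13588729 0.23209772] [-0.41789875  0.40686635 -0.63670951]
[(array([407.43299695, 197.89070889]), array([[400.50961304, 207.20192719],
       [404.69230652, 186.2884655 ],
       [413.97115326, 188.1442337 ],
       [409.78845978, 209.05769348]]), 157.15625)] [[403.03112846 208.90785834]
 [410.79059217 209.0138224 ]
 [405.25636745 195.03612561]
 [413.20003549 195.15436153]]
[331.02430043 241.37352352] [ 0.56566813 -0.0398052   0.105     ] [[324.125 234.625]
 [338.125 234.625]
 [338.125 247.875]
 [324.125 247.875]]
```

View pics/g6.png

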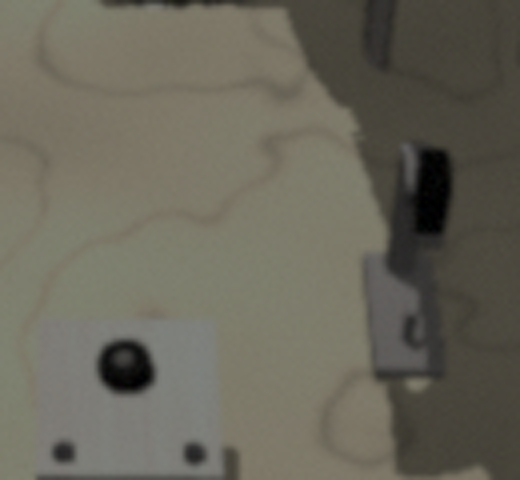

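The hook stands upright and clear on the bench, with its foot at crop (405,315) and the handle vertical. The bushing is proud. Next I move over the bushing.

Emit:
drive_tool:
  deltas:
    - [0, 0, 0, -14, -23, 0, -0.5]
    - [0, 0, 0, -26, -43, 0, -0.5]
    - [0, 0, 0, -27, -43, 0, -0.5]
    - [0, 0, 0, -26, -43, 0, -0.5]
    - [0, 0, 0, -13, -23, 0, -0.5]
  newtons: 20

```text
time: 24.18
tool_pos: [0.5603, -0.0413, 0.2278]
orientation: [0.001, 1.0, 0.0, -0.001]
force: [0.2, 0.8, -0.8]
grip_width: 0.0702
```

Emit:
drive_tool:
  deltas:
    - [0, 0, 0, 0, 0, 30, -0.4]
    - [0, 0, 0, 0, 0, 40, -0.4]
    - [0, 0, 0, 0, 0, 35, -0.4]
    - [0, 0, 0, 0, 0, 20, -0.4]
    - [0, 0, 0, 0, 0, 0, -0.4]

```text
time: 24.8
tool_pos: [0.5588, -0.0392, 0.1022]
orientation: [-0.0, 1.0, 0.0, -0.002]
force: [-0.4, -0.4, -0.2]
grip_width: 0.0658
```

```bash
python3 - <<'E'
from m import *
from workcell import sense,capture
s=sense();print(s["tool_pos"],s["force"],s["orientation"])
x,y,w,h=270,170,120,110
c=capture("scene");cv2.imwrite("pics/g7.png",cv2.resize(c["pixels"][y:y+h,x:x+w],None,fx=5,fy=5,interpolation=cv2.INTER_CUBIC))
E
```

```text
[ 0.55876442 -0.03915469  0.10215326] [-0.36651193 -0.43899262 -0.23941683] [-1.01850896e-04  9.99997878e-01  2.73932136e-04 -2.03909298e-03]
```

View pics/g7.png

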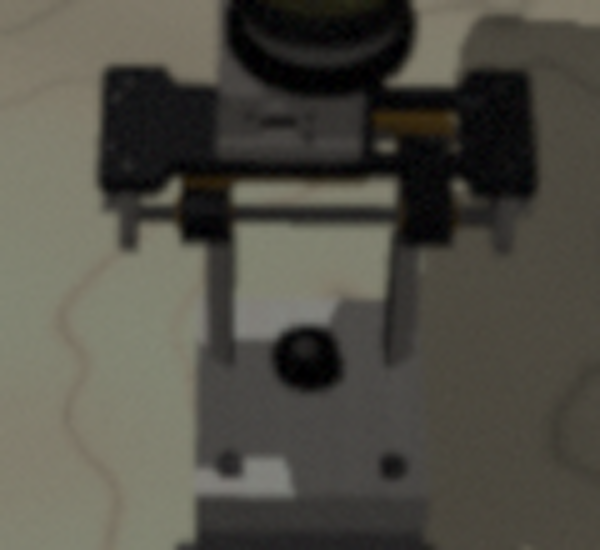

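The fingertips straddle the bushing centrally (tips at x 222 and 398, bushing at 308). I go down 4 mm and close gently.

Emit:
drive_tool:
  deltas:
    - [0, 0, 0, -0.8, 0, 2, -0.2]
    - [0, 0, 0, 0, 0, 2, 0]
    - [0, 0, 0, 0, 0, 0, 0.2]
    - [0, 0, 0, 0, 0, 0, 0.3]
    - [0, 0, 0, 0, 0, 0, 0.4]
  newtons: 20

```text
time: 25.48
tool_pos: [0.5609, -0.0396, 0.1004]
orientation: [-0.0, 1.0, -0.0, 0.0]
force: [0.6, -2.7, 0.6]
grip_width: 0.0291
```

Emit:
drive_tool:
  deltas:
    - [0, 0, 0, 0, 0, 0, 0.6]
    - [0, 0, 0, 0, 0, 0, 1]
    - [0, 0, 0, 0, 0, 0, 1]
    - [0, 0, 0, 0, 0, 0, 1]
  newtons: 20

```text
time: 25.98
tool_pos: [0.5608, -0.0395, 0.1003]
orientation: [-0.0, 1.0, -0.0, 0.0]
force: [-0.1, -5.5, 3.3]
grip_width: 0.029
```

Emit:
drive_tool:
  deltas:
    - [0, 0, 0, 0, 0, 0, 1]
    - [0, 0, 0, 0, 0, -1, 1]
    - [0, 0, 0, 0, 0, -1, 1]
    - [0, 0, 0, 0, 0, -1, 1]
    - [0, 0, 0, 0, 0, 0, 1]
  newtons: 40

```text
time: 26.6
tool_pos: [0.5601, -0.0395, 0.1018]
orientation: [-0.0, 1.0, -0.0, -0.001]
force: [1.2, -6.6, -9.3]
grip_width: 0.0286
```

Emit:
drive_tool:
  deltas:
    - [0, 0, 0, 0, 0, -1.5, 1]
    - [0, 0, 0, 0, 0, -1.5, 1]
    - [0, 0, 0, 0, 0, -1.5, 1]
    - [0, 0, 0, 0, 0, -1.5, 1]
    - [0, 0, 0, 0, 0, 0, 1]

```text
time: 27.22
tool_pos: [0.5605, -0.0395, 0.1086]
orientation: [-0.0, 1.0, -0.0, -0.0]
force: [0.7, -5.6, -1.8]
grip_width: 0.0283
```

Emit:
drive_tool:
  deltas:
    - [0, 0, 0, 0, 0, -3, 1]
    - [0, 0, 0, 0, 0, -4, 1]
    - [0, 0, 0, 0, 0, -5, 1]
    - [0, 0, 0, 0, 0, -6, 1]
    - [0, 0, 0, 0, 0, 0, 1]

```text
time: 27.85
tool_pos: [0.561, -0.0392, 0.1278]
orientation: [-0.0, 1.0, 0.0, 0.001]
force: [-0.2, -0.1, -0.1]
grip_width: 0.0286
```

```bash
python3 - <<'E'
from m import *
from workcell import sense,capture
s=sense();print(s["tool_pos"],s["force"],s["orientation"],s["grip_width"])
x,y,w,h=270,150,120,120
c=capture("scene");np.savez("scene8.npz",**c);cv2.imwrite("pics/g8.png",cv2.resize(c["pixels"][y:y+h,x:x+w],None,fx=5,fy=5,interpolation=cv2.INTER_CUBIC))
E
```

```text
[ 0.56100348 -0.03921276  0.12781882] [-0.19123954 -0.07686336 -0.12226655] [-1.32363204e-04  9.99999854e-01  8.74401185e-06  5.24206306e-04] 0.028599495414068633
```

View pics/g8.png

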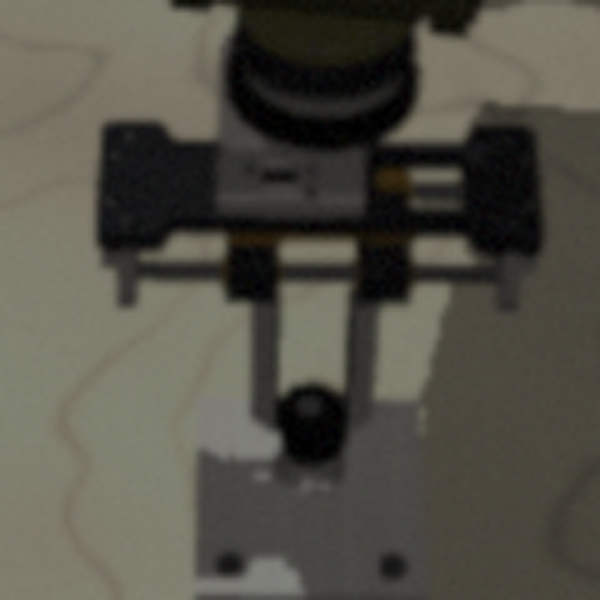

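The bushing is out and held upright, its top at (310,405), standing clear of the deck. I carry it to the steel tray.

Emit:
drive_tool:
  deltas:
    - [0, 0, 0, 0, 0, -10, 1]
    - [0, 0, 0, 0, 0, -20, 1]
    - [0, 0, 0, 0, 0, -10, 1]
    - [0, 0, 0, 3, -20, 0, 1]
    - [0, 0, 0, 5, -35, 0, 1]

```text
time: 28.52
tool_pos: [0.5523, -0.0952, 0.1666]
orientation: [-0.001, 1.0, 0.0, -0.0]
force: [-0.5, 0.4, -0.0]
grip_width: 0.0284
```

Emit:
drive_tool:
  deltas:
    - [0, 0, 0, 6, -42, 0, 1]
    - [0, 0, 0, 6, -42, 0, 1]
    - [0, 0, 0, 6, -42, 0, 1]
    - [0, 0, 0, 6, -42, 0, 1]
    - [0, 0, 0, 4, -30, 0, 1]

```text
time: 29.15
tool_pos: [0.5234, -0.2949, 0.1663]
orientation: [0.001, 1.0, 0.0, -0.001]
force: [0.4, -0.5, -0.5]
grip_width: 0.0287
```

Emit:
drive_tool:
  deltas:
    - [0, 0, 0, 0, 0, 15, 1]
    - [0, 0, 0, 0, 0, 35, 1]
    - [0, 0, 0, 0, 0, 40, 1]
    - [0, 0, 0, 0, 0, 30, 1]
    - [0, 0, 0, 0, 0, 10, 1]

```text
time: 29.78
tool_pos: [0.5235, -0.2913, 0.0346]
orientation: [-0.0, 1.0, 0.001, -0.002]
force: [0.3, 0.1, 0.2]
grip_width: 0.0284
```

Emit:
drive_tool:
  deltas:
    - [0, 0, 0, 0, 0, 4, 1]
    - [0, 0, 0, 0, 0, 2, 1]
    - [0, 0, 0, 0, 0, 0, 1]
    - [0, 0, 0, 0, 0, 0, 1]

```text
time: 30.28
tool_pos: [0.525, -0.2925, 0.0317]
orientation: [-0.0, 1.0, -0.0, 0.0]
force: [-0.7, 0.2, -0.2]
grip_width: 0.0284
```

Emit:
drive_tool:
  deltas:
    - [0, 0, 0, 0, 0, 3, 1]
    - [0, 0, 0, 0, 0, 2, 1]
    - [0, 0, 0, 0, 0, 1, 1]
    - [0, 0, 0, 0, 0, 0, 1]

```text
time: 30.78
tool_pos: [0.5248, -0.2923, 0.025]
orientation: [-0.0, 1.0, 0.0, -0.0]
force: [-0.5, -0.8, -1.5]
grip_width: 0.0287
```

Emit:
drive_tool:
  deltas:
    - [0, 0, 0, 0, 0, 1, 1]
    - [0, 0, 0, 0, 0, 0.7, 1]
    - [0, 0, 0, 0, 0, 0, 1]

```text
time: 31.15
tool_pos: [0.5248, -0.2923, 0.0234]
orientation: [-0.0, 1.0, 0.0, -0.0]
force: [-0.2, -0.2, -1.0]
grip_width: 0.0286
```

Emit:
drive_tool:
  deltas:
    - [0, 0, 0, 0, 0, 0.6, 1]
    - [0, 0, 0, 0, 0, 0.6, 1]
    - [0, 0, 0, 0, 0, 0, 1]

```text
time: 31.52
tool_pos: [0.5249, -0.2924, 0.0225]
orientation: [-0.0, 1.0, -0.0, 0.0]
force: [-0.8, 0.0, 2.0]
grip_width: 0.0286
```

Emit:
drive_tool:
  deltas:
    - [0, 0, 0, 0, 0, 0.4, 1]
    - [0, 0, 0, 0, 0, 0, 1]

```text
time: 31.78
tool_pos: [0.525, -0.2924, 0.0224]
orientation: [-0.0, 1.0, -0.0, 0.0]
force: [-0.9, 1.7, 5.5]
grip_width: 0.029
```

The bushing is on the tray floor (+5.5 N). I release gently and rise.

Emit:
drive_tool:
  deltas:
    - [0, 0, 0, 0, 0, -0.2, 1]
    - [0, 0, 0, 0, 0, 0, 0.3]
    - [0, 0, 0, 0, 0, 0, 0.2]
    - [0, 0, 0, 0, 0, 0, 0]
    - [0, 0, 0, 0, 0, 0, -0.1]
  newtons: 5

```text
time: 32.4
tool_pos: [0.5248, -0.2923, 0.022]
orientation: [-0.0, 1.0, 0.0, -0.0]
force: [0.1, -0.0, 0.5]
grip_width: 0.0507
```

Emit:
drive_tool:
  deltas:
    - [0, 0, 0, 0, 0, 0, -0.1]
    - [0, 0, 0, 0, 0, -5, -0.1]
    - [0, 0, 0, 0, 0, -20, -0.1]
    - [0, 0, 0, 0, 0, -40, -0.1]
    - [0, 0, 0, 0, 0, -50, -0.1]

```text
time: 33.02
tool_pos: [0.5245, -0.2921, 0.1392]
orientation: [-0.0, 1.0, 0.0, -0.0]
force: [0.5, -0.1, -0.2]
grip_width: 0.0515
```

Emit:
drive_tool:
  deltas:
    - [0, 0, 0, 0, 0, -50, -0.1]
    - [0, 0, 0, 30, 0, 0, -0.1]
    - [0, 0, 0, 60, 0, 0, -0.1]
    - [0, 0, 0, 60, 0, 0, -0.1]
    - [0, 0, 0, 0, 0, 0, -0.1]

```text
time: 33.65
tool_pos: [0.3724, -0.2923, 0.1888]
orientation: [0.001, 1.0, -0.001, 0.001]
force: [0.2, 0.7, 0.8]
grip_width: 0.0516
```

```bash
python3 - <<'E'
from m import *
from workcell import sense,capture
s=sense();print(s["tool_pos"],s["force"],s["grip_width"])
g=[]
for n,bx in(("scene",(190,170,250,110)),("top",(170,220,280,120))):
    x,y,w,h=bx;c=capture(n);g.append(cv2.resize(c["pixels"][y:y+h,x:x+w],(750,300),interpolation=cv2.INTER_CUBIC))
    b=blob(c,*((200,235,45,40) if n=="scene" else (382,240,50,52)),0,60);print(n,b, plane(c,b[0],.02))
cv2.imwrite("pics/g9.png",np.vstack(g))
E
```

```text
[ 0.37238308 -0.29232035  0.18875024] [0.16259982 0.66764031 0.83225912] 0.05159757886886617
scene (array([224.04800404, 252.94332867]), array([[216.25961685, 246.29807663],
       [228.66346359, 243.81730652],
       [231.79807663, 259.49038315],
       [219.39422989, 261.97115326]]), 167.65625) [ 0.52940237 -0.28870942  0.02      ]
top (array([406.50918581, 267.34834044]), array([[399.625, 261.375],
       [413.375, 261.375],
       [413.375, 273.625],
       [399.625, 273.625]]), 131.96875) [ 0.52337572 -0.28931518  0.02      ]
```

View pics/g9.png

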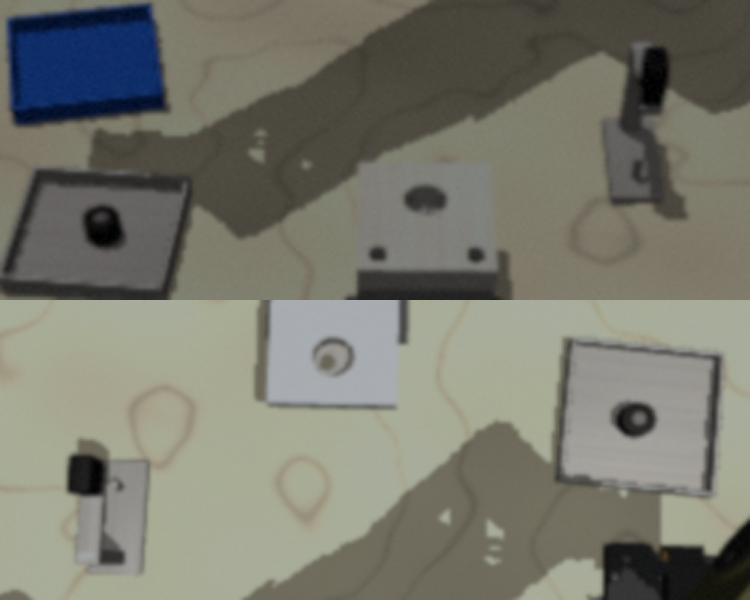

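The bushing stands upright in the centre of the steel tray: crop (103,225) in the scene view and (633,420) in the top view. The well is empty, and the hook stands on its foot well clear of deck and tray.

```bash
python3 -c "
from workcell import sign_off
print(sign_off())"
```

```text
the job is handed in; nothing more can be done
None
```

I handed the job in at about 34 s of the 72 s; no verdict is reported.

- **Pushing up:** I probed a ring under the floor plate and found the access hole at about 112° from the deck's x axis. The highest force I read while probing was about 15 N at the wrist, hook weight included, but readings come only at the end of each move. I then pushed the bushing up about 12.5 mm with roughly 11 N.
- **Hook:** It stands on the bench at about (0.454, 0.136), released with no load on it. It looks upright and clear of the deck and tray in the last pictures.
- **Bushing:** I pulled it out of the well, carried it to the grey steel tray, set it down until the wrist force rose to +5.5 N, and released it. The last two views show it upright, about 4 mm or less from the tray centre. The well is empty.

No check failed. The two cameras differed by 2 to 6 mm on some points: 2.5 mm at the well and 6 mm at the bushing in the tray, where the blob covers its side as well as its top. I did not measure the hook's tilt in numbers or re-measure the gift box, jar and scraper, but none of the moves went near them.

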